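# Line up the chimichurri cruets by height

## Robot

A 7-joint arm with a two-finger parallel gripper is mounted at the origin on the work surface. World frame = base frame: x ahead of the robot, y to its left, z up, the work surface at z = 0. Lengths are in m, angles in rad, forces in N, time in s.
With the tool pointing down it reaches from about 0.35 to 0.9 m from the base axis. Payload 7.2 kg.
Tool frame: the origin (TCP) lies where the fingers leave the gripper's body, on its centre line; the fingertips stand 80 mm ahead of it and the grasp point (between the pads) lies env.grip_point_offset ahead of it (env.grip_point_offset is the distance from the TCP to the grasp point, in m); z points along the fingers, y is the direction in which the jaws open and shut (so a half turn about z gives the same grasp; the last joint's range is limited). The gripper opens to 88 mm and grips with 3 to 60 N. Pads are 20 mm wide; open, the fingers measure 115 mm over their backs; the gripper's body (75 mm by 178 mm) begins 61 mm behind the grasp point.
Start: joints at [-1.309, 0.411, -0.013, 1.596, 0.006, 1.134, -0.082], TCP at [0.202, 0.591, 0.303] pointing down, gripper open.
Joint ranges: [-2.95, 2.95], [-0.29, 1.99], [-1.47, 1.44], [0.14, 2.54], [-1.03, 4.17], [0.13, 1.85], [-2.86, 2.86]. Speed limits (rad/s): [2.39, 2.39, 3.01, 3.01, 3.14, 3.14, 3.14].

## Interface

Orientations are given as a unit quaternion [w, x, y, z].
In Python, from cell import env gives the robot as it stands. The module is installed in compiled form; this text tells all that it offers.
- The arm moves only by the tool arm_command, never from a script. Its argument "series" is a list that holds one entry, the list of rows, each a list of 7 numbers: the turn, a rotation vector about the tool's x, y, z in degrees, then the shift along the tool's x, y, z in m, then the closure, from -1 (fully open) to 1 (shut). A call has 1 to 20 rows; each row shifts and turns the pose as measured when the row begins, along the tool's axes as they then stand; what a row does not reach is not made up. A row lasts 1/8 s, in which the tool goes at most 62.5 mm and 10.7 degrees, less where a joint would pass 70% of its speed; a pose out of reach is approached as far as the arm can. A call is refused whole if a number of a shift passes 0.0625 or a number of a turn 10.7, either way. A call with a gripper value outside its range is refused whole. The fingers move at their own pace and stop on an object; "grip_force" is the grip in N (left out, the last holds). Time passes only in rows, so rows that do not move let the fingers close. It gives the time, the measured TCP pose, the force and the opening at its end, in the units of the state.
- env.get_state(): the state, without advancing time (a new reading comes with each control period).
- env.camera(name): name is "side" or "top" or "wrist"; returns the picture (420x560x3 uint8, red, green, blue); there is no depth.
- env.camera_params(name): a dict with "mtx" (3x3 intrinsics, pixels), "k1" (the pictures are not rectified: a ray, as slopes to the right and down, at radius r is drawn at 1 + k1 r^2 times it, then the intrinsics apply), "camera_from_world" (4x4, takes a point from world to camera coordinates); the wrist camera has in their place "tool_from_camera" (4x4, takes a point from camera to tool coordinates, whose origin is the TCP and whose axes are the flange's). Camera axes: x right, y up, looking along -z (the intrinsics and any distortion apply to the point x, -y, -z); pixel columns grow to the right and rows downward; lengths in m; the calibration is good to about 2 mm. A picture is of the moment at which its call begins: read the wrist's pose just before it. camera_params takes no time and is no camera call.
- env.close_job(): hands the job in, once; it reports no verdict.
The state is a dict: "time": time; "joint_positions": joint angles; "qvel": joint speeds; "effort": joint torques, N m; "eef_pos": TCP position; "orientation": TCP orientation; "wrist_force": force on the tool from outside, world axes, zero at the start; "ft_torque": the same for the moment, N m; "width": opening from 0.0 (shut) to 1.0 (fully open).
Only numpy, scipy, OpenCV 4.12 (cv2) and the standard library are available. Lean on these libraries where they do the work, as an engineer would, in place of code of your own. Each camera call takes 0.05 s, during which the arm holds its last target. There are 200 camera calls.

## Task

Line the four chimichurri cruets up by height on the row of tile coasters, so their oil stays off the marble: the tallest on the coaster next to the pepper mill, stepping down to the shortest on the coaster next to the blue bowl. Each stands upright in the middle of its own coaster, whatever the tile's colour. They are glass, so keep them upright and set them down gently, and leave the mill and the bowl where they are.

Things in the scene. Friction and masses are not known exactly. Their poses are not given: they have to be found in the camera images.
- cruet_green: Herb-green glass cruet, the tallest: 165 mm tall overall, round, loose, about 520 g (may vary by a quarter), standing upright on the counter on the robot's side of the coasters. Straight round body 62 mm across up to 109 mm, shoulder tapering from there to a 25 mm neck at 129 mm, and a steel screw cap 32 mm across over the top 24 mm (141 to 165 mm); it can be carried by the cap. Origin: centre of its underside; z up along its axis.
- cruet_red: Red glass cruet, second tallest: 140 mm tall overall, round, loose, about 380 g (may vary by a quarter), standing upright on the counter on the robot's side of the coasters. Straight round body 58 mm across up to 84 mm, shoulder tapering from there to a 25 mm neck at 104 mm, and a steel screw cap 32 mm across over the top 24 mm (116 to 140 mm); it can be carried by the cap. Origin: centre of its underside; z up along its axis.
- cruet_gold: Golden-yellow glass cruet, third tallest: 115 mm tall overall, round, loose, about 260 g (may vary by a quarter), standing upright on the counter on the robot's side of the coasters. Straight round body 52 mm across up to 59 mm, shoulder tapering from there to a 25 mm neck at 79 mm, and a steel screw cap 32 mm across over the top 24 mm (91 to 115 mm); it can be carried by the cap. Origin: centre of its underside; z up along its axis.
- cruet_dark: Dark brown glass cruet, the shortest: 90 mm tall overall, round, loose, about 160 g (may vary by a quarter), standing upright on the counter on the robot's side of the coasters. Straight round body 46 mm across up to 34 mm, shoulder tapering from there to a 25 mm neck at 54 mm, and a steel screw cap 32 mm across over the top 24 mm (66 to 90 mm); it can be carried by the cap. Origin: centre of its underside; z up along its axis.
- coaster_turquoise: Turquoise glazed square tile coaster, 80 x 80 mm, 8 mm thick, fixed (it does not slide); one of four standing about 95 mm apart in a row between the pepper mill and the blue bowl, in any order of colours. Origin: centre of its underside (its top is 8 mm above); x and y along its sides, z up.
- coaster_terracotta: Terracotta-brown glazed square tile coaster, 80 x 80 mm, 8 mm thick, fixed (it does not slide); one of four standing about 95 mm apart in a row between the pepper mill and the blue bowl, in any order of colours. Origin: centre of its underside (its top is 8 mm above); x and y along its sides, z up.
- coaster_lilac: Lilac glazed square tile coaster, 80 x 80 mm, 8 mm thick, fixed (it does not slide); one of four standing about 95 mm apart in a row between the pepper mill and the blue bowl, in any order of colours. Origin: centre of its underside (its top is 8 mm above); x and y along its sides, z up.
- coaster_charcoal: Charcoal-grey glazed square tile coaster, 80 x 80 mm, 8 mm thick, fixed (it does not slide); one of four standing about 95 mm apart in a row between the pepper mill and the blue bowl, in any order of colours. Origin: centre of its underside (its top is 8 mm above); x and y along its sides, z up.
- pepper_mill: Brown turned-wood pepper mill, 206 mm tall, 58 mm across, loose, standing at one end of the coaster row, about 110 mm from the middle of the end coaster; which end varies. Origin: centre of its underside, z up.
- blue_bowl: Blue ceramic bowl, 58 mm high, 124 mm across the rim, loose, standing empty at the other end of the coaster row, about 110 mm from the middle of the end coaster. Origin: centre of its underside, z up. Behind the row as seen from the robot, and parallel to it, lies a low fixed wooden spice unit: its pulled-out tray, 64 mm high, begins about 105 mm beyond the middle of the row, its case, 85 mm high, about 200 mm beyond.
There are look-alikes about, which are no part of the job. Leave any purple look-alike of the cruet_dark alone.

How it is judged:
By the outcome, as a careful person would: the job done as asked, in the order asked, and still so for the second after the job is handed in, with the robot touching nothing.
It also fails if it takes over 101 s, if anything falls off the work surface, if the arm or the gripper's body presses on something with over 40 N, if the wrist force passes 120 N, or if a joint passes its speed limit or range.

## Working session

There is one attempt and no reset: what is moved stays moved. The work goes in short steps, Python scripts to look and compute and a tool call to move; the robot and the scene stay as the last step left them, time stands still between calls to the robot, and variables do not carry over. Pictures are saved under pics/ and viewed, about 12 in all and at most 16, crops included, and the job is handed in when it is done.

Besides the shell and the picture viewer there is one more tool, called after "Emit:" as a command line: name --argument value ..., lists and objects as JSON in quotes. arm_command: Moves the arm, as the interface text tells. Its arguments: {"type":"object","properties":{"series":{"type":"array"},"grip_force":{"type":"number"}},"required":["series"]}

```bash
mkdir -p pics; ls; python3 - <<'E'
from cell import env
import cv2,numpy as np
s=env.get_state();print({k:np.round(v,4) for k,v in s.items()},env.grip_point_offset)
for n in("side","top","wrist"):
    p=env.camera_params(n);print(n,{k:np.round(v,4).tolist() for k,v in p.items()})
for n in("side","top"):
    cv2.imwrite(f"pics/{n}0.png",env.camera(n)[:,:,::-1])
E
```

```text
pics
{'time': np.float64(0.0), 'joint_positions': array([-1.3092,  0.4119, -0.0127,  1.597 ,  0.0056,  1.1343, -0.0822]), 'qvel': array([-0.0008,  0.0007,  0.0005,  0.0013,  0.0009, -0.0005, -0.0022]), 'effort': array([-4.00000e-04, -5.87958e+01,  6.41300e-01, -2.91064e+01,
       -5.39000e-02,  1.85000e-02,  2.00000e-04]), 'eef_pos': array([0.2023, 0.591 , 0.3018]), 'orientation': array([-1.000e-04,  1.641e-01,  9.864e-01, -8.000e-04]), 'wrist_force': array([-0.1226,  0.3497, -0.0674]), 'ft_torque': array([ 0.0198, -0.0461, -0.0447]), 'width': np.float64(1.001)} 0.0613
side {'mtx': [[499.1438, 0.0, 283.8244], [0.0, 499.1438, 205.7255], [0.0, 0.0, 1.0]], 'k1': -0.1704, 'camera_from_world': [[0.9076, -0.4197, -0.0105, -0.5004], [0.3221, 0.68, 0.6587, -0.2095], [-0.2693, -0.6012, 0.7523, -0.874], [0.0, 0.0, 0.0, 1.0]]}
top {'mtx': [[410.0749, 0.0, 278.6203], [0.0, 410.0749, 214.4214], [0.0, 0.0, 1.0]], 'k1': -0.0892, 'camera_from_world': [[-0.0129, -0.9998, -0.0146, 0.0327], [0.9806, -0.0155, 0.1955, -0.5594], [-0.1957, -0.0118, 0.9806, -0.6884], [0.0, 0.0, 0.0, 1.0]]}
wrist {'mtx': [[375.977, 0.0, 285.1867], [0.0, 375.977, 206.9189], [0.0, 0.0, 1.0]], 'k1': -0.0127, 'tool_from_camera': [[-0.0003, 0.9573, 0.2892, 0.0798], [1.0, 0.0003, -0.0, 0.0004], [-0.0001, 0.2892, -0.9573, -0.0813], [0.0, 0.0, 0.0, 1.0]]}
```

View pics/side0.png

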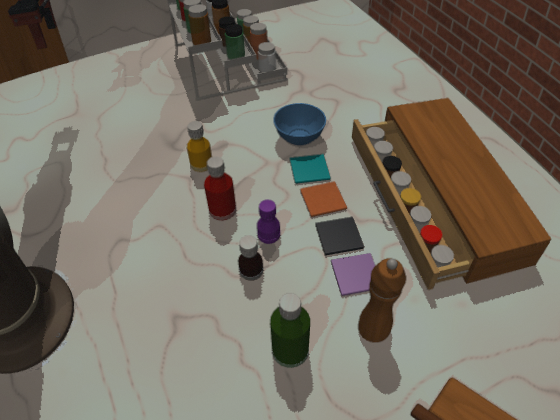

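View pics/top0.png

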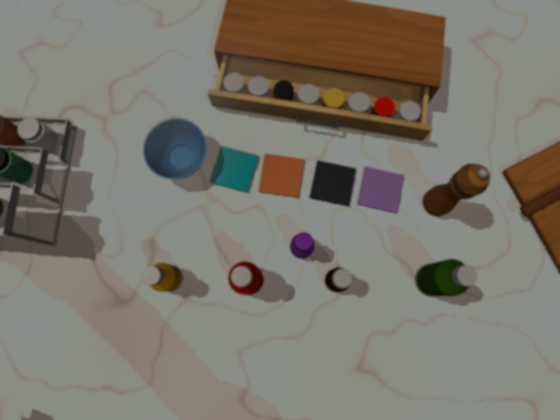

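Both views show the order, from the mill: lilac, charcoal, terracotta, turquoise, then the bowl. In the top view the caps are at gold (152,275), red (241,277), dark (342,279) and green (465,275). The purple look-alike is at (303,245).

```bash
cat > h.py <<'E'
from cell import env
import cv2,numpy as np
from scipy.spatial.transform import Rotation as R
def ray(name,uv,pose=None):
    p=env.camera_params(name);K=np.array(p["mtx"]);k1=p["k1"]
    d=cv2.undistortPoints(np.array([[uv]],float),K,np.array([k1,0,0,0.]))[0,0]
    v=np.array([d[0],-d[1],-1.])
    if name=="wrist":
        pos,q=pose;T=np.array(p["tool_from_camera"]);Rw=R.from_quat(np.roll(q,-1))
        return pos+Rw.apply(T[:3,3]),Rw.apply(T[:3,:3]@v)
    M=np.linalg.inv(np.array(p["camera_from_world"]));return M[:3,3],M[:3,:3]@v
def plane(name,uv,z,pose=None):
    o,v=ray(name,uv,pose);return o+v*(z-o[2])/v[2]
def tri(rs):
    A=0;b=0
    for o,v in rs:
        v=v/np.linalg.norm(v);P=np.eye(3)-np.outer(v,v);A=A+P;b=b+P@o
    return np.linalg.solve(A,b)
E
python3 - <<'E'
from h import *
H=dict(green=.165,red=.140,gold=.115,dark=.090)
top=cv2.imread("pics/top0.png");side=cv2.imread("pics/side0.png")
caps={'gold':((152,275),(196,131)),'red':((241,277),(216,167)),'dark':((342,279),(249,244)),'green':((465,275),(290,306))}
for k,(t,s) in caps.items():
    z=H[k]-.012
    print(k,plane("top",t,z).round(4),plane("side",s,z).round(4),tri([ray("top",t),ray("side",s)]).round(4))
for n,im,pts in(("top",top,dict(turq=(236,170),terr=(282,176),char=(333,184),lil=(382,190))),("side",side,dict(turq=(310,168),terr=(323,198),char=(340,235),lil=(352,273)))):
    lab=cv2.cvtColor(im,cv2.COLOR_BGR2LAB).astype(int)
    for c,(x,y) in pts.items():
        ref=np.median(lab[y-4:y+5,x-4:x+5].reshape(-1,3),0)
        m=(np.abs(lab-ref)*[.6,1,1]).max(2)<16
        nl,L,st,ce=cv2.connectedComponentsWithStats(m.astype(np.uint8),connectivity=4)
        i=L[y,x];cn=cv2.findContours((L==i).astype(np.uint8),0,2)[0][0]
        r=cv2.minAreaRect(np.array([plane(n,q[0].astype(float),.008)[:2]*1000 for q in cn],np.float32))
        print(n,c,ce[i].round(1),st[i,4],np.round(r[0],1),np.round(r[1],1),round(r[2],1))
cv2.imwrite("pics/c.png",np.vstack([cv2.resize(top[225:305,130:490],None,fx=2.2,fy=2.2,interpolation=2),
   cv2.resize(side[110:350,170:330],None,fx=1.5,fy=1.5)[:, :].repeat(1,0) if 0 else np.zeros((2,792,3),np.uint8)]))
cv2.imwrite("pics/s.png",cv2.resize(side[115:345,175:335],None,fx=2.5,fy=2.5,interpolation=2))
E
```

```text
gold [0.4504 0.2371 0.103 ] [0.4518 0.2289 0.103 ] [0.4524 0.2396 0.0943]
red [0.4447 0.085  0.128 ] [0.4477 0.0804 0.128 ] [0.4468 0.085  0.1239]
dark [ 0.4411 -0.0824  0.078 ] [ 0.4471 -0.0796  0.078 ] [ 0.4435 -0.0824  0.0824]
green [ 0.4401 -0.2639  0.153 ] [ 0.4413 -0.2633  0.153 ] [ 0.4406 -0.2636  0.1538]
top turq [236.3 169. ] 1347 [663.5 112.4] [78.7 80. ] 73.6
top terr [281.2 175.3] 1505 [648.4  19.2] [78.  78.1] 80.7
top char [332.6 183.1] 1428 [630.7 -81.7] [75.9 75.5] 76.8
top lil [380.5 189.8] 1616 [ 615.8 -175.5] [81.5 80.1] 76.2
side turq [309.9 169.1] 760 [665.3 111.1] [77.4 79.4] 74.1
side terr [322.8 198. ] 1030 [650.3  18.1] [79.2 79.1] 81.0
side char [338.7 235. ] 1235 [632.3 -85.5] [81.9 79.7] 76.7
side lil [353.4 272.1] 1276 [ 618.9 -176.9] [78.8 79.8] 75.8
```

View pics/c.png

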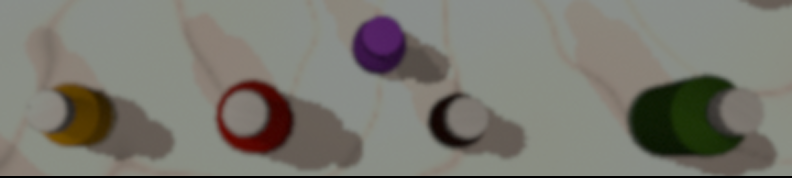

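View pics/s.png

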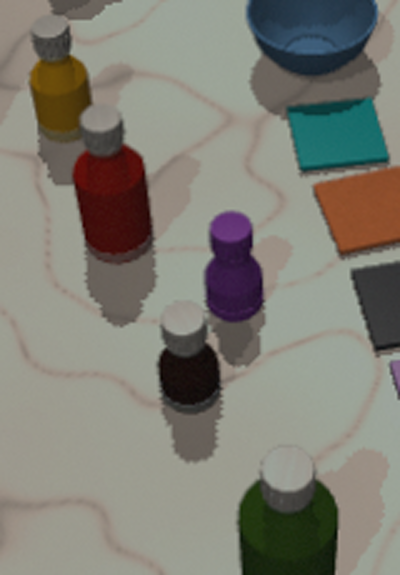

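The caps and coasters agree to within a few mm across both views. I'll align the tool with the world axes and hover over the gold cruet for a wrist look.

Emit:
arm_command --series '[[[0,0,-9.45,0,0,0,-1],[0,0,-9.45,0,0,0,-1],[0,0,0,-0.031,-0.0444,0,-1],[0,0,0,-0.031,-0.0444,0,-1],[0,0,0,-0.031,-0.0444,0,-1],[0,0,0,-0.031,-0.0444,0,-1],[0,0,0,-0.031,-0.0444,0,-1],[0,0,0,-0.031,-0.0444,0,-1],[0,0,0,-0.031,-0.0444,0,-1],[0,0,0,-0.031,-0.0444,0,-1],[0,0,0,0,0,0,-1]]]' --grip_force 30

```text
time: 1.48
eef_pos: [0.4603, 0.2264, 0.2985]
orientation: [-0.002, -0.006, 1.0, -0.004]
wrist_force: [0.3, 1.1, 0.6]
width: 0.998
```

```bash
cat > look.py <<'E'
import sys
from h import *
def state():
    s=env.get_state();q=np.array(s["orientation"]);p=np.array(s["eef_pos"])
    Rm=R.from_quat(np.roll(q,-1)).as_matrix()
    print("t",round(float(s["time"]),2),"pos",p.round(4),"toolx",Rm[:,0].round(3),"tooly",Rm[:,1].round(3),"toolz",Rm[:,2].round(3),"w",round(float(s["width"]),3),"F",np.round(s["wrist_force"],1))
    return p,q,Rm
if __name__=="__main__":
    p,q,Rm=state();cv2.imwrite(f"pics/{sys.argv[1]}.png",env.camera("wrist")[:,:,::-1])
    np.savez(f"pics/{sys.argv[1]}.npz",p=p,q=q)
E
python3 look.py w_gold
python3 - <<'E'
from h import *
for k,t,z in(("gold",(151.8,275),.115),("red",(240.5,276.4),.14),("dark",(342.3,278.6),.09),("green",(466.4,275.9),.165),("purple",(304,242),.09),("millbase",(437,203),.0)):
    print(k,plane("top",t,z).round(4))
E
```

```text
t 1.48 pos [0.4603 0.2264 0.2985] toolx [-1.    -0.013  0.004] tooly [-0.013  1.    -0.007] toolz [-0.004 -0.007 -1.   ] w 0.998 F [0.3 1.1 0.6]
gold [0.4497 0.2336 0.115 ]
red [0.4451 0.0845 0.14  ]
dark [ 0.4413 -0.0813  0.09  ]
green [ 0.4382 -0.2606  0.165 ]
purple [ 0.5043 -0.0184  0.09  ]
millbase [ 0.589  -0.2884  0.    ]
```

View pics/w_gold.png

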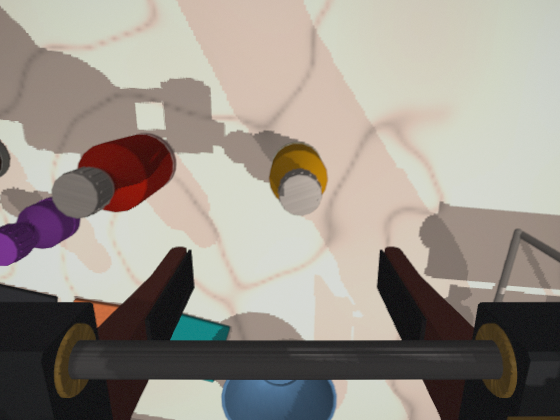

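The wrist view has the gold cap's top disc centred near (301,195) and the red cap's near (81,194).

```bash
python3 - <<'E'
from h import *
d=np.load("pics/w_gold.npz");pose=(d["p"],d["q"])
im=cv2.imread("pics/w_gold.png");hsv=cv2.cvtColor(im,cv2.COLOR_BGR2HSV)
# gold body: mask colour; axis projection gives check
print("cap",plane("wrist",(301,195),.115,pose).round(4))
print("red",plane("wrist",(81,194),.14,pose).round(4))
m=cv2.inRange(hsv,(12,120,60),(32,255,255));m[:, :250]=0;m[:,350:]=0;m[:130]=0;m[225:]=0
ys,xs=np.nonzero(m);print(xs.min(),xs.max(),ys.min(),ys.max())
print("body near edge",plane("wrist",(299,ys.min()),.03,pose).round(4), "sides",plane("wrist",(xs.min(),172),.05,pose).round(4),plane("wrist",(xs.max(),172),.05,pose).round(4))
E
```

```text
cap [0.4507 0.237  0.115 ]
red [0.4456 0.0898 0.14  ]
269 327 144 197
body near edge [0.4244 0.2373 0.03  ] sides [0.4471 0.2105 0.05  ] [0.4463 0.2622 0.05  ]
```

Emit:
arm_command --series '[[[0,0,0,0.0098,0.0101,0,-1],[0,0,0,0,0,0.04,-1],[0,0,0,0,0,0.04,-1],[0,0,0,0,0,0.03,-1],[0,0,0,0,0,0.02,-1],[0,0,0,0,0,0,-1],[0,0,0,0,0,0,-1]]]'

```text
time: 2.4
eef_pos: [0.4382, 0.253, 0.1655]
orientation: [-0.004, -0.018, 1.0, -0.0]
wrist_force: [-0.1, -0.0, -0.2]
width: 0.997
```

```bash
python3 -c "
from look import *
state()"
```

```text
t 2.4 pos [0.4382 0.253  0.1655] toolx [-0.999 -0.036  0.008] tooly [-0.036  0.999 -0.   ] toolz [-0.008 -0.001 -1.   ] w 0.997 F [-0.1 -0.  -0.2]
```

Emit:
arm_command --series '[[[0,0,0,0,0,0,-1],[0,0,0,0,0,0,-1]]]'

```text
time: 2.65
eef_pos: [0.4382, 0.2543, 0.1671]
orientation: [-0.003, -0.019, 1.0, 0.001]
wrist_force: [0.7, -0.7, 0.6]
width: 0.997
```

```bash
python3 -c "
from look import *
state();print(env.get_state()['qvel'].round(4) if hasattr(env.get_state()['qvel'],'round') else env.get_state()['qvel'])"
```

```text
t 2.65 pos [0.4382 0.2543 0.1671] toolx [-0.999 -0.037  0.006] tooly [-0.037  0.999  0.001] toolz [-0.006  0.001 -1.   ] w 0.997 F [ 0.7 -0.7  0.6]
[-0.0024 -0.0073 -0.0012 -0.0029 -0.0015  0.005  -0.003 ]
```

Emit:
arm_command --series '[[[0,0,0,-0.008,-0.012,0.001,-1],[0,0,0,0,0,0,-1]]]'

```text
time: 2.9
eef_pos: [0.4479, 0.2416, 0.1669]
orientation: [-0.002, -0.018, 1.0, 0.001]
wrist_force: [0.1, -0.5, -0.2]
width: 0.995
```

```bash
python3 -c "
from look import *
state()"
```

```text
t 2.9 pos [0.4479 0.2416 0.1669] toolx [-0.999 -0.037  0.004] tooly [-0.037  0.999  0.002] toolz [-0.004  0.002 -1.   ] w 0.995 F [ 0.1 -0.5 -0.2]
```

Emit:
arm_command --series '[[[0,0,1.5,-0.0024,-0.005,0.003,-1],[0,0,0,0,0,0,1],[0,0,0,0,0,0,1],[0,0,0,0,0,0,1],[0,0,0,0,0,0,1],[0,0,0,0,0,0,1]]]' --grip_force 35

```text
time: 3.65
eef_pos: [0.4506, 0.2362, 0.1635]
orientation: [-0.002, -0.004, 1.0, 0.001]
wrist_force: [0.1, 0.5, 0.2]
width: 0.473
```

```bash
python3 -c "
from look import *
state()"
```

```text
t 3.65 pos [0.4506 0.2362 0.1635] toolx [-1.    -0.008  0.005] tooly [-0.008  1.     0.002] toolz [-0.005  0.002 -1.   ] w 0.473 F [0.1 0.5 0.2]
```

Emit:
arm_command --series '[[[0,0,0,0,0,0,1],[0,0,0,0,0,0,1],[0,0,0,0,0,0,1]]]'

```text
time: 4.03
eef_pos: [0.4505, 0.2362, 0.1635]
orientation: [-0.002, -0.004, 1.0, 0.001]
wrist_force: [0.7, 0.6, 0.2]
width: 0.359
```

Emit:
arm_command --series '[[[0,0,0,0,0,-0.02,1],[0,0,0,0,0,-0.035,1],[0,0,0,0,0,-0.035,1],[0,0,0,0,0,-0.01,1],[0,0,0,0,0,0,1]]]'

```text
time: 4.65
eef_pos: [0.4493, 0.2351, 0.2631]
orientation: [-0.005, -0.004, 1.0, -0.001]
wrist_force: [0.1, -0.8, -2.3]
width: 0.359
```

```bash
python3 -c "
from look import *
state()"
```

```text
t 4.65 pos [0.4493 0.2351 0.2631] toolx [-1.    -0.008  0.01 ] tooly [-0.008  1.    -0.002] toolz [-0.01  -0.002 -1.   ] w 0.359 F [ 0.1 -0.8 -2.3]
```

Emit:
arm_command --series '[[[0,0,0,-0.012,-0.013,0,1],[0,0,0,-0.024,-0.026,0,1],[0,0,0,-0.032,-0.036,0,1],[0,0,0,-0.032,-0.036,0,1],[0,0,0,-0.032,-0.036,0,1],[0,0,0,-0.028,-0.03,0,1],[0,0,0,-0.02,-0.021,0,1],[0,0,0,-0.01,-0.01,0,1],[0,0,0,0,0,0,1],[0,0,0,0,0,0,1]]]'

```text
time: 5.9
eef_pos: [0.6399, 0.0249, 0.2417]
orientation: [-0.017, -0.007, 1.0, -0.004]
wrist_force: [-0.0, 0.7, -2.9]
width: 0.355
```

```bash
python3 look.py w_terr
```

```text
t 5.9 pos [0.6399 0.0249 0.2417] toolx [-0.999 -0.015  0.034] tooly [-0.015  1.    -0.007] toolz [-0.034 -0.008 -0.999] w 0.355 F [-0.   0.7 -2.9]
```

View pics/w_terr.png

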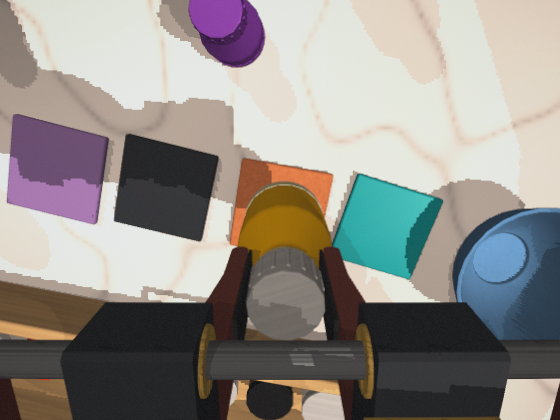

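The wrist view shows the held gold cruet over terracotta, with lilac (58,168), charcoal (166,187) and turquoise (388,225) fully visible. The tool has tilted 2°, which I'll correct. I'll measure the coasters from here.

```bash
cat >> h.py <<'E'
def go(tx,ty,tz):
    s=env.get_state();p=np.array(s["eef_pos"]);Rw=R.from_quat(np.roll(s["orientation"],-1))
    Rt=R.from_matrix([[-1,0,0],[0,1,0],[0,0,-1]])
    print("t",round(float(s["time"]),2),"pos",p.round(4),"w",round(float(s["width"]),3),"F",np.round(s["wrist_force"],1))
    print("turn",(Rw.inv()*Rt).as_rotvec(degrees=True).round(2),"shift",Rw.inv().apply(np.array([tx,ty,tz])-p).round(4))
E
python3 - <<'E'
from h import *
d=np.load("pics/w_terr.npz");pose=(d["p"],d["q"])
im=cv2.imread("pics/w_terr.png");lab=cv2.cvtColor(im,cv2.COLOR_BGR2LAB).astype(int)
for c,(x,y) in dict(turq=(388,225),char=(166,187),lil=(58,190)).items():
    ref=np.median(lab[y-4:y+5,x-4:x+5].reshape(-1,3),0)
    m=(np.abs(lab-ref)*[.35,1,1]).max(2)<16
    L=cv2.connectedComponentsWithStats(m.astype(np.uint8),connectivity=4)[1]
    cn=cv2.findContours((L==L[y,x]).astype(np.uint8),0,2)[0][0]
    r=cv2.minAreaRect(np.array([plane("wrist",q[0].astype(float),.008,pose)[:2]*1000 for q in cn],np.float32))
    print(c,np.round(r[0],1),np.round(r[1],1),round(r[2],1))
print([plane("wrist",q,.008,pose)[:2].round(4) for q in((243,159),(332,174),(231,245))])
go(.6493,.0187,.1735)
E
```

```text
turq [665.6 112.6] [77.7 78.2] 73.7
char [633.  -80.7] [79.9 79.3] 76.6
lil [ 634.2 -177.7] [80.3 46.6] 76.2
[array([ 0.606 , -0.0124]), array([0.6176, 0.0634]), array([ 0.6836, -0.0244])]
t 5.95 pos [0.6399 0.025  0.2418] w 0.354 F [-0.5 -0.6 -4. ]
turn [-0.42 -1.96  0.86] shift [-0.0116 -0.006   0.068 ]
```

Emit:
arm_command --series '[[[-0.42,-1.96,0.86,-0.011,-0.0055,0.03,1],[0,0,0,0,0,0,1]]]'

```text
time: 6.2
eef_pos: [0.6492, 0.0222, 0.2118]
orientation: [0.0, -0.002, 1.0, 0.001]
wrist_force: [-0.4, 0.1, -2.4]
width: 0.356
```

```bash
python3 -c "
from h import *
go(.650,.0192,.1735)"
```

```text
t 6.2 pos [0.6492 0.0222 0.2118] w 0.356 F [-0.4  0.1 -2.4]
turn [0.09 0.05 0.19] shift [-0.0008 -0.0031  0.0383]
```

Emit:
arm_command --series '[[[0,0,0,-0.0008,-0.003,0.02,1],[0,0,0,0,0,0.013,1],[0,0,0,0,0,0.003,1],[0,0,0,0,0,0,1]]]'

```text
time: 6.7
eef_pos: [0.6501, 0.0213, 0.1757]
orientation: [0.001, -0.003, 1.0, 0.001]
wrist_force: [1.0, 0.1, -3.8]
width: 0.358
```

```bash
python3 -c "
from h import *
go(.650,.0192,.1715)"
```

```text
t 6.7 pos [0.6501 0.0213 0.1757] w 0.358 F [ 1.   0.1 -3.8]
turn [0.15 0.09 0.35] shift [ 0.0001 -0.0021  0.0042]
```

Emit:
arm_command --series '[[[0,0,0,0,-0.003,0.001,1],[0,0,0,0,0,0.002,1],[0,0,0,0,0,0.0015,1],[0,0,0,0,0,0,1]]]'

```text
time: 7.2
eef_pos: [0.6508, 0.0179, 0.1721]
orientation: [0.002, -0.003, 1.0, 0.001]
wrist_force: [0.5, 0.2, -3.0]
width: 0.354
```

```bash
python3 -c "
from h import *
go(.650,.0192,.1715)"
```

```text
t 7.2 pos [0.6508 0.0179 0.1721] w 0.354 F [ 0.5  0.2 -3. ]
turn [0.16 0.2  0.34] shift [0.0008 0.0013 0.0006]
```

Emit:
arm_command --series '[[[0,0,0,0,0,0.0012,1],[0,0,0,0,0,0,1]]]'

```text
time: 7.45
eef_pos: [0.6512, 0.0179, 0.1716]
orientation: [0.002, -0.003, 1.0, 0.001]
wrist_force: [0.5, 0.5, -2.5]
width: 0.36
```

Emit:
arm_command --series '[[[0,0,0,0,0,0.0015,1],[0,0,0,0,0,0,1],[0,0,0,0,0,0,1]]]'

```text
time: 7.82
eef_pos: [0.652, 0.0178, 0.1716]
orientation: [0.004, -0.003, 1.0, 0.002]
wrist_force: [0.2, -0.6, -0.5]
width: 0.357
```

Emit:
arm_command --series '[[[0,0,0,0,0,0,-0.4],[0,0,0,0,0,0,-0.4],[0,0,0,0,0,0,-0.4],[0,0,0,0,0,0,-0.4],[0,0,0,0,0,-0.02,-0.4],[0,0,0,0,0,-0.03,-0.4],[0,0,0,0,0,-0.04,-0.4],[0,0,0,0,0,-0.04,-0.4],[0,0,0,0,0,-0.02,-0.4],[0,0,0,0,0,0,-0.4]]]'

```text
time: 9.07
eef_pos: [0.6513, 0.0169, 0.3338]
orientation: [0.007, -0.003, 1.0, 0.002]
wrist_force: [0.1, -0.2, -0.6]
width: 0.698
```

```bash
python3 - <<'E'
from h import *
cv2.imwrite("pics/side1.png",cv2.resize(env.camera("side")[100:320,170:420,::-1],None,fx=2.5,fy=2.5))
go(.4453,.087,.330)
E
```

```text
t 9.12 pos [0.651  0.0169 0.3327] w 0.704 F [ 0.6  0.2 -0.5]
turn [0.19 0.67 0.3 ] shift [0.2054 0.0711 0.0005]
```

View pics/side1.png

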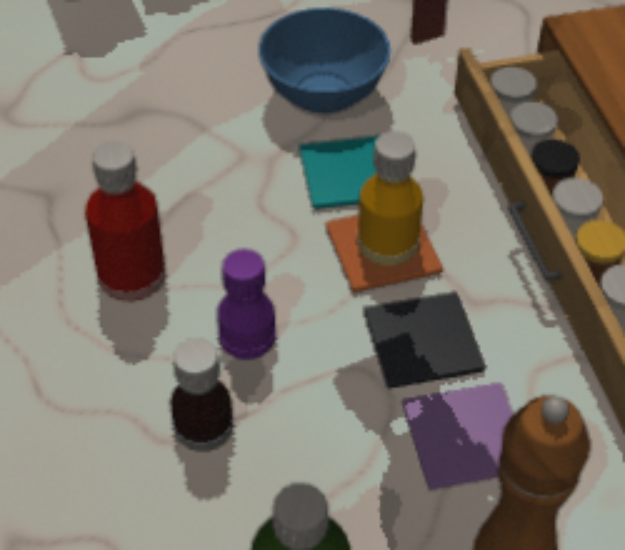

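Gold stands upright in the middle of terracotta. Next is red: hover and look.

Emit:
arm_command --series '[[[0,0.67,0.3,0.015,0.005,0,-0.8],[0,0,0,0.035,0.012,0,-0.8],[0,0,0,0.045,0.016,0,-0.8],[0,0,0,0.045,0.016,0,-0.8],[0,0,0,0.035,0.012,0,-0.8],[0,0,0,0.02,0.007,0,-0.8],[0,0,0,0.008,0.003,0,-0.8],[0,0,0,0,0,0,-0.8],[0,0,0,0,0,0,-0.8]]]'

```text
time: 10.25
eef_pos: [0.433, 0.0904, 0.325]
orientation: [-0.009, -0.001, 1.0, -0.001]
wrist_force: [0.1, 0.7, -0.9]
width: 0.9
```

```bash
python3 look.py w_red; python3 - <<'E'
import cv2
cv2.imwrite("pics/w_redc.png",cv2.resize(cv2.imread("pics/w_red.png")[100:300,180:380],None,fx=2,fy=2))
E
```

```text
t 10.25 pos [0.433  0.0904 0.325 ] toolx [-1.    -0.001  0.019] tooly [-0.001  1.    -0.001] toolz [-0.019 -0.001 -1.   ] w 0.9 F [ 0.1  0.7 -0.9]
```

View pics/w_red.png

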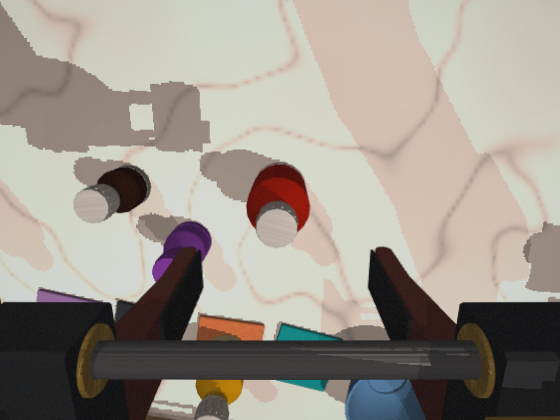

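The red cap's top disc is at (277,228) and the dark cap's at (96,205).

```bash
python3 - <<'E'
from h import *
d=np.load("pics/w_red.npz");pose=(d["p"],d["q"])
r=plane("wrist",(277.3,228),.14,pose)
print("red",r.round(4),"dark",plane("wrist",(96,205),.09,pose).round(4))
im=cv2.imread("pics/w_red.png").astype(int);m=(im[:,:,2]>2.2*im[:,:,1])&(im[:,:,2]>60);m[:,:235]=0;m[:,330:]=0;m[245:]=0
ys,xs=np.nonzero(m);print("body sides",plane("wrist",(xs.min(),198),.08,pose).round(4),plane("wrist",(xs.max(),198),.08,pose).round(4))
go(r[0],r[1],.128+.0613)
E
```

```text
red [0.4468 0.0847 0.14  ] dark [ 0.4429 -0.0759  0.09  ]
body sides [0.439  0.0562 0.08  ] [0.4389 0.112  0.08  ]
t 10.3 pos [0.433  0.0903 0.3249] w 0.896 F [ 0.3 -0.2  0. ]
turn [-0.08 -1.07  0.05] shift [-0.0163 -0.0055  0.1353]
```

Emit:
arm_command --series '[[[0,-1.07,0,-0.0137,-0.0056,0.01,-0.8],[0,0,0,0,0,0,-0.8],[0,0,0,0,0,0.03,-0.8],[0,0,0,0,0,0.035,-0.8],[0,0,0,0,0,0.03,-0.8],[0,0,0,0,0,0.015,-0.8],[0,0,0,0,0,0,-0.8],[0,0,0,0,0,0,-0.8]]]'

```text
time: 11.3
eef_pos: [0.4493, 0.0843, 0.2029]
orientation: [-0.0, 0.002, 1.0, -0.001]
wrist_force: [0.2, 0.9, 0.1]
width: 0.898
```

```bash
python3 -c "
from h import *
go(.4465,.0846,.1893)"
```

```text
t 11.3 pos [0.4493 0.0843 0.2029] w 0.898 F [0.2 0.9 0.1]
turn [-0.07 -0.05 -0.19] shift [0.0028 0.0003 0.0136]
```

Emit:
arm_command --series '[[[0,0,0,0.0028,0,0.01,-0.8],[0,0,0,0,0,0.0035,-0.8],[0,0,0,0,0,0,-0.8],[0,0,0,0,0,0,1],[0,0,0,0,0,0,1],[0,0,0,0,0,0,1],[0,0,0,0,0,0,1],[0,0,0,0,0,0,1],[0,0,0,0,0,0,1],[0,0,0,0,0,0,1],[0,0,0,0,0,0,1],[0,0,0,0,0,0,1]]]' --grip_force 35

```text
time: 12.8
eef_pos: [0.4473, 0.0845, 0.1905]
orientation: [0.001, 0.002, 1.0, -0.0]
wrist_force: [-0.9, -0.0, 0.3]
width: 0.36
```

Emit:
arm_command --series '[[[0,0,0,0,0,-0.02,1],[0,0,0,0,0,-0.035,1],[0,0,0,0,0,-0.04,1],[0,0,0,0,0,-0.025,1],[0,0,0,0,0,-0.005,1],[0,0,0,0,0,0,1]]]'

```text
time: 13.55
eef_pos: [0.4442, 0.0841, 0.3151]
orientation: [-0.003, 0.002, 1.0, -0.001]
wrist_force: [0.2, -0.5, -4.8]
width: 0.358
```

```bash
python3 -c "
from h import *
go(.632,-.083,.32)"
```

```text
t 13.55 pos [0.4442 0.0841 0.3151] w 0.358 F [ 0.2 -0.5 -4.8]
turn [-0.17 -0.38 -0.19] shift [-0.1883 -0.1665 -0.0056]
```

Emit:
arm_command --series '[[[0,-0.3,0,-0.012,-0.011,-0.002,1],[0,-0.3,0,-0.024,-0.021,-0.003,1],[0,-0.3,0,-0.032,-0.028,-0.003,1],[0,-0.3,0,-0.032,-0.028,-0.003,1],[0,-0.3,0,-0.03,-0.027,-0.003,1],[0,-0.3,0,-0.028,-0.024,-0.003,1],[0,-0.2,0,-0.02,-0.018,-0.002,1],[0,0,0,-0.01,-0.008,0,1],[0,0,0,0,0,0,1],[0,0,0,0,0,0,1]]]'

```text
time: 14.8
eef_pos: [0.6373, -0.0935, 0.3233]
orientation: [0.006, 0.001, 1.0, -0.005]
wrist_force: [0.1, -0.6, -3.3]
width: 0.355
```

```bash
python3 -c "
from h import *
go(.632,-.083,.2035)"
```

```text
t 14.8 pos [ 0.6373 -0.0935  0.3233] w 0.355 F [ 0.1 -0.6 -3.3]
turn [-0.6   0.69 -0.14] shift [0.0068 0.0117 0.1196]
```

Emit:
arm_command --series '[[[-0.6,0.69,0,0.0053,0.0105,0,1],[0,0,0,0,0,0,1],[0,0,0,0,0,0.02,1],[0,0,0,0,0,0.03,1],[0,0,0,0,0,0.03,1],[0,0,0,0,0,0.015,1],[0,0,0,0,0,0,1]]]'

```text
time: 15.68
eef_pos: [0.6312, -0.077, 0.2289]
orientation: [0.002, -0.002, 1.0, 0.002]
wrist_force: [0.1, 0.1, -3.0]
width: 0.362
```

```bash
python3 -c "
from h import *
go(.632,-.083,.2015)"
```

```text
t 15.68 pos [ 0.6312 -0.077   0.2289] w 0.362 F [ 0.1  0.1 -3. ]
turn [0.18 0.23 0.26] shift [-0.0006 -0.0061  0.0274]
```

Emit:
arm_command --series '[[[0.18,0.23,0.26,-0.0006,-0.006,0.01,1],[0,0,0,0,0,0.013,1],[0,0,0,0,0,0.004,1],[0,0,0,0,0,0,1]]]'

```text
time: 16.18
eef_pos: [0.6333, -0.0837, 0.2027]
orientation: [0.002, 0.0, 1.0, -0.0]
wrist_force: [0.0, 0.3, -3.4]
width: 0.359
```

```bash
python3 -c "
from h import *
go(.632,-.083,.1985)"
```

```text
t 16.18 pos [ 0.6333 -0.0837  0.2027] w 0.359 F [ 0.   0.3 -3.4]
turn [-0.03  0.21 -0.03] shift [0.0013 0.0007 0.0042]
```

Emit:
arm_command --series '[[[0,0.2,0,0.0013,0.0005,0.0015,1],[0,0,0,0,0,0.0015,1],[0,0,0,0,0,0.0015,1],[0,0,0,0,0,0.0015,1],[0,0,0,0,0,0,1]]]'

```text
time: 16.8
eef_pos: [0.6331, -0.0833, 0.1988]
orientation: [0.002, 0.0, 1.0, -0.0]
wrist_force: [-0.8, 0.3, -3.8]
width: 0.358
```

Emit:
arm_command --series '[[[0,0,0,0,0,0.0015,1],[0,0,0,0,0,0.0015,1],[0,0,0,0,0,0,1]]]'

```text
time: 17.18
eef_pos: [0.6343, -0.0836, 0.1987]
orientation: [0.004, 0.0, 1.0, -0.0]
wrist_force: [0.5, 0.2, -4.5]
width: 0.356
```

Emit:
arm_command --series '[[[0,0.3,0,0.001,0,0.003,1],[0,0,0,0,0,0,1]]]'

```text
time: 17.42
eef_pos: [0.6354, -0.0843, 0.1986]
orientation: [0.004, 0.001, 1.0, -0.0]
wrist_force: [0.2, 0.1, -3.9]
width: 0.361
```

```bash
python3 - <<'E'
from h import *
cv2.imwrite("pics/side2.png",cv2.resize(env.camera("side")[100:320,230:480,::-1],None,fx=2.5,fy=2.5))
go(.632,-.083,.1985);print(np.round(env.get_state()["ft_torque"],3),np.round(env.get_state()["joint_positions"],3))
E
```

```text
t 17.48 pos [ 0.6355 -0.0843  0.1986] w 0.358 F [ 0.9 -0.1  2.6]
turn [-0.05  0.53 -0.06] shift [0.0036 0.0013 0.    ]
[ 0.072 -0.192 -0.021] [-0.131  0.541  0.267  1.682 -0.17   0.932  1.769]
```

View pics/side2.png

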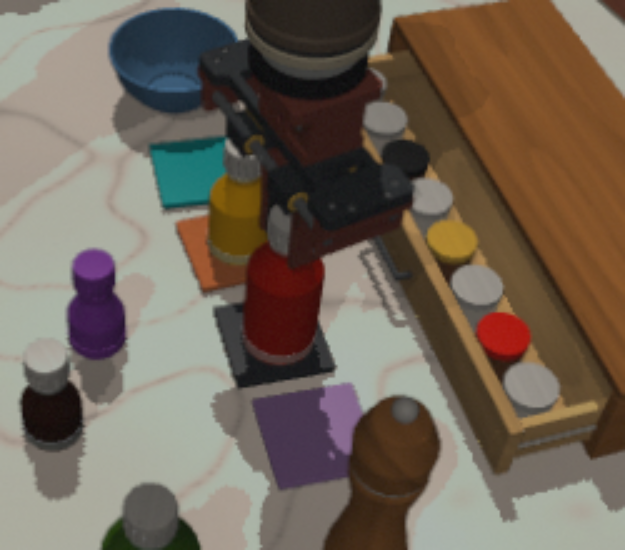

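Red is on the charcoal tile, with the contact force at +2.6 N. I'll relax the slight lean and release.

Emit:
arm_command --series '[[[0,0.4,0,0.002,0,0,1],[0,0,0,0,0,0,-0.4],[0,0,0,0,0,0,-0.4],[0,0,0,0,0,0,-0.4],[0,0,0,0,0,0,-0.4],[0,0,0,0,0,-0.02,-0.4],[0,0,0,0,0,-0.03,-0.4],[0,0,0,0,0,-0.04,-0.4],[0,0,0,0,0,-0.03,-0.4],[0,0,0,0,0,-0.01,-0.4],[0,0,0,0,0,0,-0.4]]]'

```text
time: 18.85
eef_pos: [0.6325, -0.0838, 0.3297]
orientation: [-0.001, 0.0, 1.0, -0.0]
wrist_force: [0.5, -0.1, 0.3]
width: 0.698
```

```bash
python3 -c "
from h import *
go(.442,-.079,.32)"
```

```text
t 18.85 pos [ 0.6325 -0.0838  0.3297] w 0.698 F [ 0.5 -0.1  0.3]
turn [-0.05 -0.12 -0.05] shift [0.1905 0.0047 0.0101]
```

Emit:
arm_command --series '[[[0,0,0,0.015,0,0,-0.4],[0,0,0,0.03,0.001,0,-0.4],[0,0,0,0.04,0.001,0,-0.4],[0,0,0,0.04,0.001,0,-0.4],[0,0,0,0.03,0.001,0,-0.4],[0,0,0,0.02,0,0,-0.4],[0,0,0,0.007,0,0,-0.4],[0,0,0,0,0,0,-0.4],[0,0,0,0,0,0,-0.4]]]'

```text
time: 19.98
eef_pos: [0.442, -0.0783, 0.3187]
orientation: [-0.01, -0.0, 1.0, -0.001]
wrist_force: [-0.0, 0.5, -0.3]
width: 0.704
```

```bash
python3 look.py w_dark
```

```text
t 19.98 pos [ 0.442  -0.0783  0.3187] toolx [-1.    -0.001  0.019] tooly [-0.001  1.    -0.001] toolz [-0.019 -0.001 -1.   ] w 0.704 F [-0.   0.5 -0.3]
```

View pics/w_dark.png

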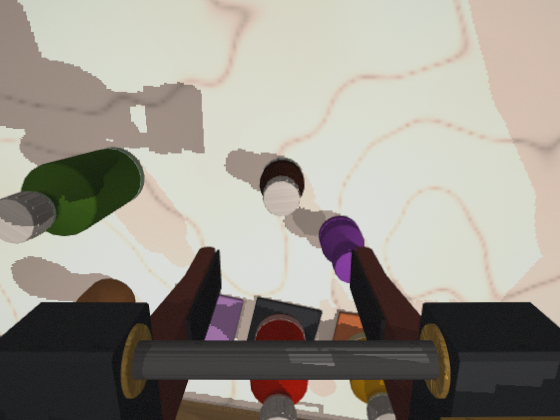

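The dark cap's top disc is at (282,197), and the purple look-alike at (342,240) is clear of the finger path.

```bash
python3 - <<'E'
from h import *
d=np.load("pics/w_dark.npz");pose=(d["p"],d["q"])
r=plane("wrist",(282,197),.09,pose);print(r.round(4),"purple",plane("wrist",(341,232),.03,pose).round(4),plane("wrist",(350,265),.09,pose).round(4))
go(r[0],r[1],.078+.0613)
E
```

```text
[ 0.4428 -0.0808  0.09  ] purple [ 0.4956 -0.0198  0.03  ] [ 0.5058 -0.0197  0.09  ]
t 20.02 pos [ 0.442  -0.0783  0.3187] w 0.702 F [ 0.2  0.4 -0.1]
turn [-0.08 -1.1   0.06] shift [-0.0042 -0.0023  0.1793]
```

Emit:
arm_command --series '[[[0,-1.1,0,-0.0008,-0.0023,0.01,-0.4],[0,0,0,0,0,0.03,-0.4],[0,0,0,0,0,0.04,-0.4],[0,0,0,0,0,0.04,-0.4],[0,0,0,0,0,0.03,-0.4],[0,0,0,0,0,0.01,-0.4],[0,0,0,0,0,0,-0.4],[0,0,0,0,0,0,-0.4]]]'

```text
time: 21.02
eef_pos: [0.449, -0.0811, 0.1548]
orientation: [0.002, -0.001, 1.0, -0.002]
wrist_force: [-0.3, -0.4, -0.1]
width: 0.7
```

```bash
python3 -c "
from h import *
go(.4425,-.0808,.1393)"
```

```text
t 21.02 pos [ 0.449  -0.0811  0.1548] w 0.7 F [-0.3 -0.4 -0.1]
turn [-0.19  0.28  0.13] shift [0.0066 0.0004 0.0155]
```

Emit:
arm_command --series '[[[0,0.28,0,0.0064,0,0.01,-0.4],[0,0,0,0,0,0.0045,-0.4],[0,0,0,0,0,0,-0.4],[0,0,0,0,0,0,1],[0,0,0,0,0,0,1],[0,0,0,0,0,0,1],[0,0,0,0,0,0,1],[0,0,0,0,0,0,1],[0,0,0,0,0,0,1],[0,0,0,0,0,0,1]]]' --grip_force 35

```text
time: 22.28
eef_pos: [0.4435, -0.0812, 0.1415]
orientation: [0.002, -0.001, 1.0, -0.002]
wrist_force: [-0.2, -0.7, 0.4]
width: 0.359
```

Emit:
arm_command --series '[[[0,0,0,0,0,-0.02,1],[0,0,0,0,0,-0.035,1],[0,0,0,0,0,-0.045,1],[0,0,0,0,0,-0.035,1],[0,0,0,0,0,-0.015,1],[0,0,0,0,0,0,1]]]'

```text
time: 23.02
eef_pos: [0.4415, -0.0806, 0.2949]
orientation: [0.0, -0.001, 1.0, -0.001]
wrist_force: [0.3, 0.4, -2.8]
width: 0.36
```

```bash
python3 -c "
from h import *
go(.666,.1122,.29)"
```

```text
t 23.02 pos [ 0.4415 -0.0806  0.2949] w 0.36 F [ 0.3  0.4 -2.8]
turn [-0.17  0.01  0.12] shift [-0.2249  0.1923  0.0044]
```

Emit:
arm_command --series '[[[0,-0.2,0,-0.013,0.011,-0.001,1],[0,-0.2,0,-0.026,0.023,-0.002,1],[0,-0.2,0,-0.036,0.031,-0.002,1],[0,-0.2,0,-0.036,0.031,-0.002,1],[0,-0.2,0,-0.036,0.031,-0.002,1],[0,-0.2,0,-0.034,0.028,-0.002,1],[0,-0.1,0,-0.024,0.02,-0.001,1],[0,0,0,-0.01,0.008,0,1],[0,0,0,0,0,0,1],[0,0,0,0,0,0,1]]]'

```text
time: 24.28
eef_pos: [0.6624, 0.1158, 0.2933]
orientation: [0.003, -0.002, 1.0, -0.002]
wrist_force: [-0.2, -0.1, -1.1]
width: 0.358
```

```bash
python3 -c "
from h import *
go(.666,.1122,.1545)"
```

```text
t 24.27 pos [0.6624 0.1158 0.2933] w 0.358 F [-0.2 -0.1 -1.1]
turn [-0.2   0.37  0.22] shift [-0.0027 -0.0032  0.1388]
```

Emit:
arm_command --series '[[[0,0.37,0.2,-0.0035,-0.0035,0.01,1],[0,0,0,0,0,0.03,1],[0,0,0,0,0,0.035,1],[0,0,0,0,0,0.03,1],[0,0,0,0,0,0.015,1],[0,0,0,0,0,0,1]]]'

```text
time: 25.02
eef_pos: [0.6653, 0.1049, 0.1709]
orientation: [0.001, 0.004, 1.0, -0.002]
wrist_force: [-0.1, 0.8, -2.0]
width: 0.358
```

```bash
python3 -c "
from h import *
go(.666,.1122,.1525)"
```

```text
t 25.02 pos [0.6653 0.1049 0.1709] w 0.358 F [-0.1  0.8 -2. ]
turn [-0.25  0.08 -0.45] shift [-0.0006  0.0074  0.0184]
```

Emit:
arm_command --series '[[[-0.25,0,-0.4,-0.0006,0.0072,0.006,1],[0,0,0,0,0,0.008,1],[0,0,0,0,0,0.003,1],[0,0,0,0,0,0,1]]]'

```text
time: 25.52
eef_pos: [0.6675, 0.1128, 0.1559]
orientation: [0.003, 0.0, 1.0, 0.001]
wrist_force: [0.2, 0.4, -2.2]
width: 0.355
```

```bash
python3 -c "
from h import *
go(.666,.1122,.1495)"
```

```text
t 25.52 pos [0.6675 0.1128 0.1559] w 0.355 F [ 0.2  0.4 -2.2]
turn [ 0.09  0.34 -0.02] shift [ 0.0016 -0.0007  0.0064]
```

Emit:
arm_command --series '[[[0,0.34,0,0.0018,-0.0006,0.003,1],[0,0,0,0,0,0.002,1],[0,0,0,0,0,0.0015,1],[0,0,0,0,0,0.0015,1],[0,0,0,0,0,0,1]]]'

```text
time: 26.15
eef_pos: [0.6665, 0.112, 0.1499]
orientation: [0.001, 0.0, 1.0, 0.001]
wrist_force: [0.5, 0.7, -2.2]
width: 0.355
```

```bash
python3 -c "
from h import *
go(.666,.1122,.1495)"
```

```text
t 26.15 pos [0.6665 0.112  0.1499] w 0.355 F [ 0.5  0.7 -2.2]
turn [ 0.13  0.13 -0.04] shift [0.0005 0.0002 0.0003]
```

Emit:
arm_command --series '[[[0,0,0,0,0,0.0015,1],[0,0,0,0,0,0.001,1]]]'

```text
time: 26.4
eef_pos: [0.6672, 0.1119, 0.1495]
orientation: [0.002, 0.0, 1.0, 0.001]
wrist_force: [-3.5, -0.6, 9.0]
width: 0.356
```

```bash
python3 -c "
from h import *
go(.666,.1122,.1495)"
```

```text
t 26.4 pos [0.6672 0.1119 0.1495] w 0.356 F [-3.5 -0.6  9. ]
turn [ 0.16  0.24 -0.05] shift [0.0012 0.0003 0.    ]
```

Emit:
arm_command --series '[[[0,0,0,0,0,0,1],[0,0,0,0,0,0,-0.4],[0,0,0,0,0,0,-0.4],[0,0,0,0,0,0,-0.4],[0,0,0,0,0,0,-0.4],[0,0,0,0,0,-0.02,-0.4],[0,0,0,0,0,-0.03,-0.4],[0,0,0,0,0,-0.045,-0.4],[0,0,0,0,0,-0.05,-0.4],[0,0,0,0,0,-0.03,-0.4],[0,0,0,0,0,-0.01,-0.4],[0,0,0,0,0,0,-0.4]]]'

```text
time: 27.9
eef_pos: [0.6664, 0.1109, 0.3472]
orientation: [0.005, 0.001, 1.0, 0.002]
wrist_force: [-0.1, -1.1, 0.0]
width: 0.698
```

```bash
python3 -c "
from h import *
go(.440,-.262,.35)"
```

```text
t 27.9 pos [0.6664 0.1109 0.3472] w 0.698 F [-0.1 -1.1  0. ]
turn [ 0.22  0.52 -0.09] shift [ 0.2258 -0.3732 -0.0062]
```

Emit:
arm_command --series '[[[0,0.5,0,0.012,-0.02,-0.001,-0.8],[0,0,0,0.025,-0.041,-0.001,-0.8],[0,0,0,0.03,-0.05,-0.001,-0.8],[0,0,0,0.033,-0.055,-0.001,-0.8],[0,0,0,0.033,-0.055,-0.001,-0.8],[0,0,0,0.03,-0.05,-0.001,-0.8],[0,0,0,0.027,-0.044,-0.001,-0.8],[0,0,0,0.02,-0.033,0,-0.8],[0,0,0,0.01,-0.015,0,-0.8],[0,0,0,0,0,0,-0.8],[0,0,0,0,0,0,-0.8]]]'

```text
time: 29.28
eef_pos: [0.4258, -0.2628, 0.3407]
orientation: [-0.014, 0.007, 1.0, 0.003]
wrist_force: [0.2, 1.1, -0.1]
width: 0.901
```

```bash
python3 look.py w_green; python3 -c "
from h import *
go(.440,-.262,.35)"
```

```text
t 29.27 pos [ 0.4258 -0.2628  0.3407] toolx [-1.     0.013  0.029] tooly [0.013 1.    0.005] toolz [-0.029  0.006 -1.   ] w 0.901 F [ 0.2  1.1 -0.1]
t 29.32 pos [ 0.4259 -0.2627  0.3407] w 0.903 F [-0.6  0.1  0. ]
turn [ 0.31 -1.65 -0.74] shift [-0.0139  0.0009 -0.0097]
```

View pics/w_green.png

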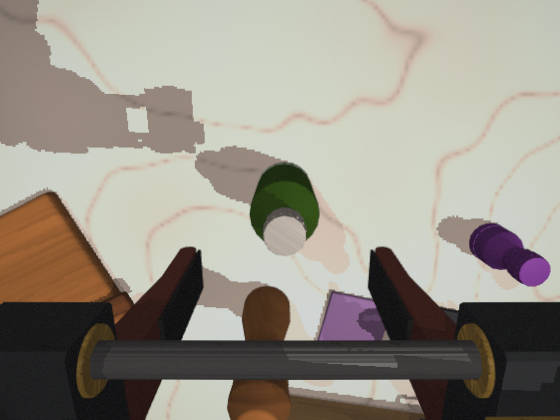

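The green cap's top disc is at (285,235).

```bash
python3 - <<'E'
from h import *
d=np.load("pics/w_green.npz");pose=(d["p"],d["q"])
r=plane("wrist",(285.5,235),.165,pose);print(r.round(4))
go(r[0],r[1],.153+.0613)
E
```

```text
[ 0.44   -0.2613  0.165 ]
t 29.32 pos [ 0.4259 -0.2627  0.3407] w 0.903 F [-0.6  0.1  0. ]
turn [ 0.31 -1.65 -0.74] shift [-0.0178  0.0009  0.126 ]
```

Emit:
arm_command --series '[[[0.3,-1.65,-0.74,-0.013,0.0014,0.005,-0.8],[0,0,0,0,0,0.03,-0.8],[0,0,0,0,0,0.035,-0.8],[0,0,0,0,0,0.03,-0.8],[0,0,0,0,0,0.015,-0.8],[0,0,0,0,0,0,-0.8]]]'

```text
time: 30.08
eef_pos: [0.4429, -0.2554, 0.2214]
orientation: [0.0, -0.006, 1.0, 0.001]
wrist_force: [0.6, -0.2, 0.2]
width: 0.898
```

```bash
python3 -c "
from h import *
go(.44,-.2613,.2143)"
```

```text
t 30.07 pos [ 0.4429 -0.2554  0.2214] w 0.898 F [ 0.6 -0.2  0.2]
turn [0.1  0.05 0.67] shift [ 0.003  -0.0059  0.0071]
```

Emit:
arm_command --series '[[[0,0,0.6,0.003,-0.0058,0.005,-0.8],[0,0,0,0,0,0.002,-0.8],[0,0,0,0,0,0,-0.8]]]'

```text
time: 30.45
eef_pos: [0.441, -0.2621, 0.2162]
orientation: [0.002, -0.0, 1.0, 0.0]
wrist_force: [-0.5, -0.2, -0.4]
width: 0.901
```

```bash
python3 -c "
from h import *
go(.44,-.2613,.2143)"
```

```text
t 30.45 pos [ 0.441  -0.2621  0.2162] w 0.901 F [-0.5 -0.2 -0.4]
turn [0.03 0.25 0.04] shift [0.001  0.0008 0.0019]
```

Emit:
arm_command --series '[[[0,0,0,0,0,0,1],[0,0,0,0,0,0,1],[0,0,0,0,0,0,1],[0,0,0,0,0,0,1],[0,0,0,0,0,0,1],[0,0,0,0,0,0,1],[0,0,0,0,0,0,1],[0,0,0,0,0,0,1],[0,0,0,0,0,0,1]]]' --grip_force 40

```text
time: 31.58
eef_pos: [0.4413, -0.2624, 0.2171]
orientation: [0.003, -0.0, 1.0, -0.0]
wrist_force: [-0.2, -0.2, 0.4]
width: 0.356
```

```bash
python3 -c "
from h import *
go(.44,-.2613,.2143)"
```

```text
t 31.57 pos [ 0.4413 -0.2624  0.2171] w 0.356 F [-0.2 -0.2  0.4]
turn [-0.    0.34  0.03] shift [0.0014 0.0011 0.0028]
```

Emit:
arm_command --series '[[[0,0,0,0,0,-0.015,1],[0,0,0,0,0,-0.025,1],[0,0,0,0,0,-0.03,1],[0,0,0,0,0,-0.015,1],[0,0,0,0,0,-0.005,1],[0,0,0,0,0,0,1]]]'

```text
time: 32.33
eef_pos: [0.4388, -0.2612, 0.3094]
orientation: [0.0, -0.0, 1.0, 0.001]
wrist_force: [-0.8, 0.1, -4.9]
width: 0.357
```

```bash
python3 -c "
from h import *
go(.618,-.177,.305)"
```

```text
t 32.33 pos [ 0.4388 -0.2612  0.3094] w 0.357 F [-0.8  0.1 -4.9]
turn [0.14 0.01 0.03] shift [-0.1792  0.0841  0.0047]
```

Emit:
arm_command --series '[[[0,-0.1,0,-0.008,0.012,-0.001,1],[0,-0.2,0,-0.018,0.018,-0.001,1],[0,-0.2,0,-0.026,0.018,-0.002,1],[0,-0.2,0,-0.03,0.014,-0.002,1],[0,-0.2,0,-0.03,0.01,-0.002,1],[0,-0.2,0,-0.028,0.006,-0.001,1],[0,-0.1,0,-0.02,0.004,-0.001,1],[0,0,0,-0.01,0,0,1],[0,0,0,0,0,0,1],[0,0,0,0,0,0,1]]]'

```text
time: 33.58
eef_pos: [0.6139, -0.1662, 0.3109]
orientation: [0.003, -0.002, 1.0, 0.005]
wrist_force: [-0.1, 0.0, -4.9]
width: 0.358
```

```bash
python3 -c "
from h import *
go(.618,-.177,.2301)"
```

```text
t 33.58 pos [ 0.6139 -0.1662  0.3109] w 0.358 F [-0.1  0.  -4.9]
turn [0.55 0.36 0.27] shift [-0.0035 -0.0116  0.0807]
```

Emit:
arm_command --series '[[[0.55,0.36,0.27,-0.004,-0.0105,0,1],[0,0,0,0,0,0,1],[0,0,0,0,0,0.02,1],[0,0,0,0,0,0.025,1],[0,0,0,0,0,0.015,1],[0,0,0,0,0,0,1]]]'

```text
time: 34.33
eef_pos: [0.6169, -0.1801, 0.2511]
orientation: [0.001, 0.002, 1.0, -0.001]
wrist_force: [-0.0, -0.4, -4.8]
width: 0.355
```

```bash
python3 -c "
from h import *
go(.618,-.177,.2281)"
```

```text
t 34.33 pos [ 0.6169 -0.1801  0.2511] w 0.355 F [-0.  -0.4 -4.8]
turn [-0.08  0.11 -0.26] shift [-0.001   0.0031  0.023 ]
```

Emit:
arm_command --series '[[[0,0.1,-0.2,-0.001,0.003,0.008,1],[0,0,0,0,0,0.01,1],[0,0,0,0,0,0.003,1],[0,0,0,0,0,0,1]]]'

```text
time: 34.83
eef_pos: [0.619, -0.177, 0.2307]
orientation: [0.001, 0.0, 1.0, -0.001]
wrist_force: [0.1, -0.7, -5.0]
width: 0.355
```

```bash
python3 -c "
from h import *
go(.618,-.177,.2251)"
```

```text
t 34.83 pos [ 0.619  -0.177   0.2307] w 0.355 F [ 0.1 -0.7 -5. ]
turn [-0.1   0.16 -0.04] shift [0.001  0.0001 0.0056]
```

Emit:
arm_command --series '[[[0,0.1,0,0.001,0,0.003,1],[0,0,0,0,0,0.0015,1],[0,0,0,0,0,0.0015,1],[0,0,0,0,0,0.001,1]]]'

```text
time: 35.33
eef_pos: [0.6186, -0.1775, 0.2252]
orientation: [0.002, 0.0, 1.0, -0.001]
wrist_force: [-1.7, 0.7, 6.4]
width: 0.358
```

```bash
python3 -c "
from h import *
go(.618,-.177,.2251)"
```

```text
t 35.33 pos [ 0.6186 -0.1775  0.2252] w 0.358 F [-1.7  0.7  6.4]
turn [-0.13  0.21 -0.05] shift [0.0006 0.0005 0.0001]
```

Emit:
arm_command --series '[[[0,0,0,0,0,0,1],[0,0,0,0,0,0,-0.4],[0,0,0,0,0,0,-0.4],[0,0,0,0,0,0,-0.4],[0,0,0,0,0,0,-0.4],[0,0,0,0,0,-0.02,-0.4],[0,0,0,0,0,-0.03,-0.4],[0,0,0,0,0,-0.04,-0.4],[0,0,0,0,0,-0.03,-0.4],[0,0,0,0.02,0,-0.01,-0.4],[0,0,0,0.04,0,0,-0.4],[0,0,0,0.05,0,0,-0.4],[0,0,0,0.05,0,0,-0.4],[0,0,0,0.04,0,0,-0.4],[0,0,0,0.02,0,0,-0.4],[0,0,0,0,0,0,-0.4],[0,0,0,0,0,0,-0.4]]]'

```text
time: 37.45
eef_pos: [0.3932, -0.1773, 0.3594]
orientation: [0.006, 0.0, 1.0, -0.002]
wrist_force: [0.7, 1.1, 0.5]
width: 0.7
```

```bash
python3 - <<'E'
from h import *
for n in("side","top"): cv2.imwrite(f"pics/{n}9.png",env.camera(n)[:,:,::-1])
a=cv2.imread("pics/side9.png");b=cv2.imread("pics/top9.png")
cv2.imwrite("pics/fin.png",np.hstack([cv2.resize(a[100:350,250:430],None,fx=2.1,fy=2.1),cv2.resize(b[110:260,120:500],(420,525))]))
go(.5,-.17,.35)
E
```

```text
t 37.55 pos [ 0.3933 -0.1773  0.3591] w 0.697 F [-0.3  0.3 -0.9]
turn [-0.19  0.6  -0.01] shift [-0.1066  0.0073  0.0102]
```

View pics/side9.png

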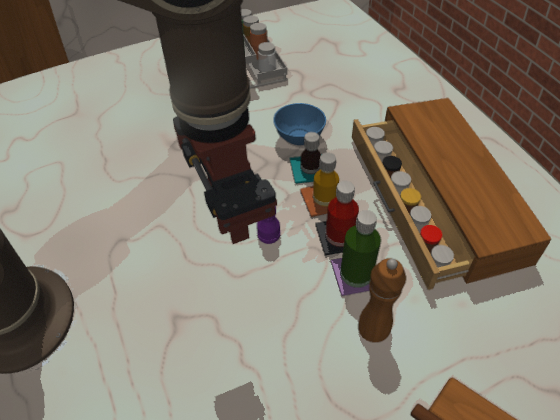

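View pics/top9.png

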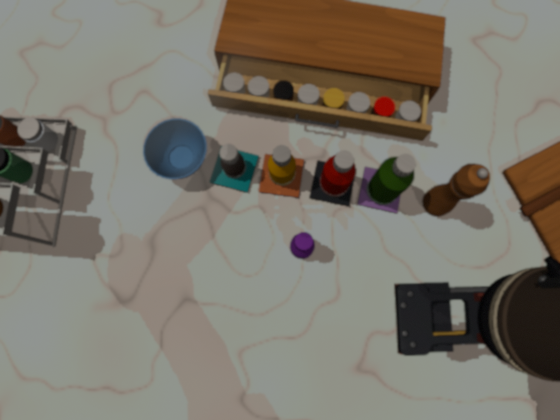

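Both views show the row dark, gold, red, green running from the bowl to the mill, all upright. The mill, bowl and purple bottle haven't moved. In the top view the cap tops are at about (229,152), (282,154), (344,159) and (403,163). I'll do one numeric check of the centring.

```bash
python3 - <<'E'
from h import *
for n,t,h,c in(("dark",(228.5,151.5),.098,(.665,.112)),("gold",(281.5,153.5),.123,(.650,.019)),("red",(344,158.5),.148,(.632,-.083)),("green",(403,163),.173,(.617,-.176))):
    print(n,((plane("top",t,h)[:2]-c)*1000).round(1))
E
```

```text
dark [ 1.4 -0.5]
gold [ 1.8 -1.4]
red [ 0.6 -1.3]
green [-1.5  3. ]
```

All four are within about 3 mm of their tile centres, so I'm handing in.

```bash
python3 -c "
from cell import env
print(env.close_job())"
```

```text
the job is handed in; nothing more can be done
None
```

The four cruets are lined up by height, each upright on its own coaster. Green is on lilac next to the mill, then red on charcoal, gold on terracotta, and dark on turquoise next to the bowl. I carried each one by its cap, set it down gently, and handed the job in at about 37.6 s, inside the 101 s limit.

- **Centring and surroundings:** A last check from the top camera put every cap within about 3.5 mm of its coaster centre. The mill, bowl and purple look-alike were where they started, and the gripper was clear of everything.
- **Forces:** The highest set-down force I read was about 9 N.
- **Disagreements:** The arm often overshot by a few mm (up to about 16 mm at first) and drifted up to about 2° in tilt, so I corrected it before each grasp and placing. While setting red down, the wrist force did not show contact at first. A side picture showed it on its coaster and the next reading was +2.6 N, so I then released it.

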